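Change over the humidity check pots

TASK

The yellow check pot has been left open, its cap standing up. First press the yellow cap so that it latches shut, then press the blue cap so that it pops open for the next moisture probe; each is a push-push latch that changes over with one full press, so check after each press that it stayed shut or came up. Leave the grey pot alone.

Things in the scene. Friction and masses are not known exactly. Their poses are not given: they have to be found in the camera images.
- yellow_cap (a point): Centre of the top face of the yellow cap (round, flat, 48 mm across, 8 mm thick, on a white 40 mm stem) of the fixed black pot with a yellow band, 84 mm across, its steel collar 60 mm high. z is up; the cap moves only straight up and down. Its top is 82 mm above the bench when open (white stem shows), 69 mm latched shut, 62 mm at the rigid bottom stop. Starts open.
- blue_cap (a point): The same point on the same kind of pot and cap, in blue. Starts shut (69 mm). Any cap pressed to within 1 mm of the bottom stop (62 mm) and let go changes over: an open one comes back up only to the shut height and stays, a shut one springs up to open. An open cap pressed less far just comes back up. The spring pushes with 2.5 N at the top, 4.5 N at the bottom.
- grey_cap (a point): The same point on the same kind of pot and cap, in grey; it starts shut (69 mm) and is to be left so. The three pots stand in any order, at least 110 mm apart, with free space above.
There are look-alikes about, which are no part of the job. What is shaped like the part that bears grey_cap but purple is not meant.

How it is judged:
By the outcome, as a careful person would: the job done as asked, in the order asked, and still so for the second after the job is handed in, with the robot touching nothing.
It also fails if it takes over 38 s, if anything falls off the work surface, if the arm or the gripper's body presses on something with over 40 N, if the wrist force passes 120 N, or if a joint passes its speed limit or range.

ROBOT

A 6-joint arm with a two-finger parallel gripper is mounted at the origin on the work surface. World frame = base frame: x ahead of the robot, y to its left, z up, the work surface at z = 0. Lengths are in m, angles in rad, forces in N, time in s.
With the tool pointing down it reaches from about 0.3 to 0.775 m from the base axis. Payload 14.6 kg.
Tool frame: the origin (TCP) lies at the very end of the fingers, on their centre line; the grasp point (between the pads) lies 19 mm behind it; y points along the fingers, x is the direction in which the jaws open and shut, and the axes are right-handed (so a half turn about y gives the same grasp; the last joint's range is limited). The gripper opens to 94 mm and grips with 3 to 60 N. Pads are 16 mm wide; open, the fingers measure 119 mm over their backs; the gripper's body (75 mm by 177 mm) begins 78 mm behind the grasp point.
Start: joints at [1.129, 0.3, 1.521, -0, 1.321, -0.067], TCP at [0.201, 0.512, 0.205] pointing down, gripper open.
Joint ranges: [-3.03, 3.03], [-0.79, 2.21], [0.23, 2.52], [-1.04, 4.18], [0, 3.07], [-2.55, 2.55]. Speed limits (rad/s): [2.22, 2.22, 2.57, 3.14, 3.14, 3.14].

INTERFACE

Orientations are given as [roll, pitch, yaw] about the fixed x, y, z axes, in that order (R = Rz(yaw) Ry(pitch) Rx(roll)).
In Python, from station import * gives the robot as it stands.
- The arm moves only by the tool send_rows, never from a script. Its argument "series" is text: rows parted by semicolons, each of 7 numbers parted by spaces: the turn, a rotation vector about the tool's x, y, z in units of 5 degrees (1.0 is 5 degrees), then the shift along the tool's x, y, z in cm, then the opening, from -1 (shut) to 1 (fully open). A call has exactly 10 rows; each row is the pose to reach, as a shift and turn from the pose commanded when the call began, along the tool's axes at that moment; what a row does not reach only later rows make up. A row lasts 1/12 s, in which the tool goes at most 41.7 mm and 7.16 degrees, less where a joint would pass 70% of its speed; a pose out of reach is approached as far as the arm can. A call with a gripper value outside its range is refused whole. The fingers move at their own pace and stop on an object; "newtons" is the grip in N (left out, the last holds). Time passes only in rows, so rows that repeat a pose let the fingers close, or fill a call up. It gives the time, the measured TCP pose, the force and the opening at its end, in the units of the state.
- get_obs(): the state, without advancing time (a new reading comes with each control period).
- camera(name): name is "side" or "top" or "wrist"; returns the picture (400x640x3 uint8, red, green, blue); there is no depth.
- camera_info(name): a dict with "K" (3x3 intrinsics, pixels), "R" (3x3) and "t" (3): a world point X has camera coordinates R X + t; the wrist camera has in their place "mount" (4x4, takes a point from camera to tool coordinates, whose origin is the TCP and whose axes are the tool frame's). Camera axes: x right, y down, z forward; pixel columns grow to the right and rows downward; lengths in m; the calibration is good to about 2 mm. A picture is of the moment at which its call begins: read the wrist's pose just before it. camera_info takes no time and is no camera call.
- hand_in(): hands the job in, once; it reports no verdict.
The state is a dict: "time_s": time; "qpos": joint angles; "joint_vel": joint speeds; "tau": joint torques, N m; "ee_pos": TCP position; "eef_rot": TCP orientation; "force": force on the tool from outside, world axes, zero at the start; "moment": the same for the moment, N m; "grip_width": finger opening in m.
Only numpy, scipy, OpenCV 4.12 (cv2) and the standard library are available. Lean on these libraries where they do the work, as an engineer would, in place of code of your own. Each camera call takes 0.05 s, during which the arm holds its last target. There are 200 camera calls.

## Working session

There is one attempt and no reset: what is moved stays moved. The work goes in short steps, Python scripts to look and compute and a tool call to move; the robot and the scene stay as the last step left them, time stands still between calls to the robot, and variables do not carry over. Pictures are saved under pics/ and viewed, on a budget of 10 in all, crops included, one or two more only if the job needs it, and the job is handed in when it is done.

Besides the shell and the picture viewer there is one more tool, called as name(argument=value, ...) on one line, values as JSON. send_rows: Moves the arm, as the interface text tells. Its arguments: {"type":"object","properties":{"series":{"type":"string"},"newtons":{"type":"number"}},"required":["series"]}

```bash
mkdir -p pics
python3 - <<'E'
from station import *
import cv2,numpy as np
o=get_obs(); print(o)
a=camera("top");b=camera("side")
cv2.imwrite("pics/top.png",a[:,:,::-1]);cv2.imwrite("pics/side.png",b[:,:,::-1])
for n in("top","side","wrist"):print(n,camera_info(n))
E
```

```text
{'time_s': 0.0, 'qpos': array([ 1.12936968e+00,  3.00452221e-01,  1.52159727e+00,  3.95362998e-06,
        1.32068892e+00, -6.65878778e-02]), 'joint_vel': array([ 1.64341087e-03, -1.18506558e-03,  8.66401554e-04, -4.51075545e-04,
       -8.36274664e-05,  1.06856579e-03]), 'tau': array([ 2.85758881e-05, -5.31808376e+01, -3.52727509e+01,  7.08881859e-02,
        2.45351106e-02, -1.30594403e-04]), 'ee_pos': array([0.20124878, 0.51157182, 0.20488984]), 'eef_rot': array([-1.57071627e+00,  1.14295902e-03,  1.19595662e+00]), 'force': array([-0.1487461 , -0.77950858, -0.81657833]), 'moment': array([ 0.00472201, -0.00669665, -0.00952203]), 'grip_width': 0.0937032283167535}
top {'K': array([[489.46483652,   0.        , 322.26955204],
       [  0.        , 489.46483652, 202.90750809],
       [  0.        ,   0.        ,   1.        ]]), 'R': array([[ 0.02544779, -0.99962969,  0.00963759],
       [-0.98345269, -0.02676345, -0.17917735],
       [ 0.17936893, -0.00491845, -0.98376958]]), 't': array([-0.00852901,  0.5699782 ,  1.02548231])}
side {'K': array([[403.67025761,   0.        , 321.18862364],
       [  0.        , 403.67025761, 196.0340478 ],
       [  0.        ,   0.        ,   1.        ]]), 'R': array([[-0.88381652, -0.46772259, -0.01019548],
       [-0.34799935,  0.67183834, -0.65385755],
       [ 0.31267366, -0.57434208, -0.75654898]]), 't': array([0.5226037 , 0.27153509, 0.73523697])}
wrist {'K': array([[336.35900132,   0.        , 323.13315013],
       [  0.        , 336.35900132, 202.79968698],
       [  0.        ,   0.        ,   1.        ]]), 'mount': array([[ 9.99998618e-01,  1.10390646e-04, -1.65912138e-03,
        -8.86382199e-04],
       [ 1.62705814e-03, -2.70701676e-01,  9.62661911e-01,
        -1.79999245e-01],
       [-3.42858067e-04, -9.62663280e-01, -2.70701481e-01,
         8.00265015e-02],
       [ 0.00000000e+00,  0.00000000e+00,  0.00000000e+00,
         1.00000000e+00]])}
```

View pics/top.png

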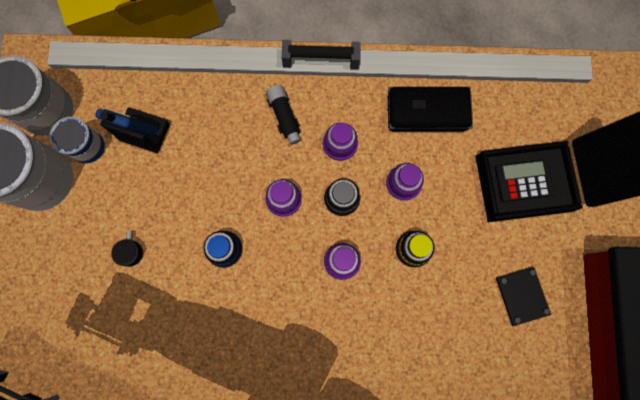

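View pics/side.png

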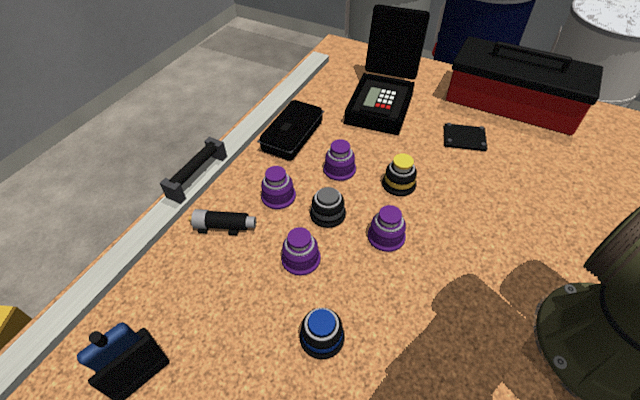

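```bash
cat > h.py <<'E'
from station import *
import cv2,numpy as np
HS={'yellow':((22,120,90),(34,255,255)),'blue':((100,120,90),(125,255,255))}
ROI={('top','yellow'):(385,220,450,275),('top','blue'):(195,225,250,275),('side','yellow'):(380,145,425,172),('side','blue'):(295,300,350,345)}
def cap(img,c,roi):
    x0,y0,x1,y1=roi; h=cv2.cvtColor(img,cv2.COLOR_RGB2HSV)[y0:y1,x0:x1]
    m=cv2.inRange(h,*HS[c]); cs,_=cv2.findContours(m,0,2); k=max(cs,key=cv2.contourArea)
    (x,y),s,a=cv2.fitEllipse(cv2.convexHull(k)); return np.array([x+x0,y+y0]),s
def ray(n,p):
    i=camera_info(n); d=i['R'].T@np.linalg.solve(i['K'],[*p,1]); return -i['R'].T@i['t'],d
def onz(n,p,z):
    c,d=ray(n,p); return c+d*(z-c[2])/d[2]
def toolshift(o,tgt):
    from scipy.spatial.transform import Rotation as R
    return R.from_euler('xyz',o['eef_rot']).inv().apply(tgt-o['ee_pos'])*100
E
python3 - <<'E'
from h import *
o=get_obs()
im={n:cv2.imread(f'pics/{n}.png')[:,:,::-1].copy() for n in('top','side')}
for c,z in(('yellow',.082),('blue',.069)):
    P=[]
    for n in('top','side'):
        p,s=cap(im[n],c,ROI[n,c]); P.append(onz(n,p,z)); print(c,n,p,s,P[-1])
    print(toolshift(o,P[0]))
t=np.hstack([cv2.resize(im['top'][215:285,180:260],(400,350),interpolation=2),cv2.resize(im['top'][215:285,380:460],(400,350),interpolation=2)])
cv2.imwrite('pics/crop.png',t[:,:,::-1])
E
```

```text
yellow top [420.47481537 245.3716011 ] (22.76744270324707, 23.074214935302734) [ 0.47912628 -0.20262939  0.082     ]
yellow side [403.06291771 160.4002285 ] (14.52440357208252, 20.373245239257812) [ 0.48037133 -0.19872393  0.082     ]
[-56.28066214  12.35213908 -52.00202894]
blue top [218.00513458 246.33152008] (21.416942596435547, 22.125308990478516) [0.46701327 0.22569722 0.069     ]
blue side [321.33059692 322.04997253] (26.030040740966797, 26.63026237487793) [0.46859971 0.22983435 0.069     ]
[-16.86277039  13.61122033 -35.19611844]
```

View pics/crop.png

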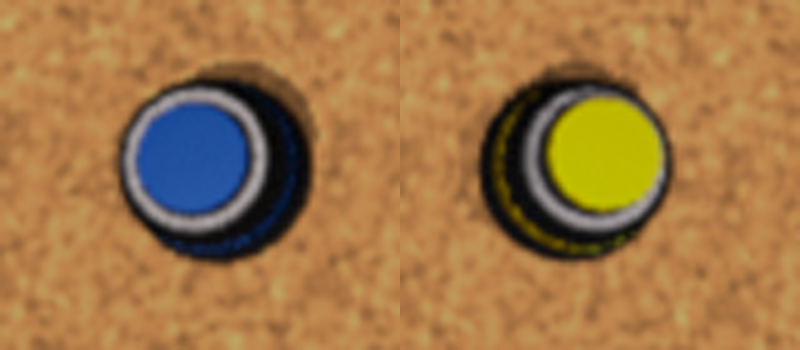

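Only one blue cap (218,246, low, shut) and one yellow cap (420,245, raised, open) sit on black banded pots. The purple ones and the grey one are not to be touched. I'll move above yellow with the fingers shut.

send_rows(series="0 0 0 -56.1 5 -52 -1;0 0 0 -56.1 5 -52 -1;0 0 0 -56.1 5 -52 -1;0 0 0 -56.1 5 -52 -1;0 0 0 -56.1 5 -52 -1;0 0 0 -56.1 5 -52 -1;0 0 0 -56.1 5 -52 -1;0 0 0 -56.1 5 -52 -1;0 0 0 -56.1 5 -52 -1;0 0 0 -56.1 5 -52 -1", newtons=20)

```text
time_s: 0.93
ee_pos: [0.3528, 0.1226, 0.1782]
eef_rot: [-1.571, -0.0, 1.196]
force: [0.8, 0.4, 0.6]
grip_width: 0.0307
```

Run:
```python
from h import *
o=get_obs();print(o['time_s'],o['ee_pos'],o['eef_rot'],o['grip_width'],toolshift(o,np.array([.48,-.2005,.12])))
```

```text
0.9333 [0.35277571 0.12262073 0.17821365] [-1.57104545e+00 -2.16429874e-04  1.19623219e+00] 0.030740837920203795 [-25.41832924   5.82175845 -23.66081584]
```

send_rows(series="0 0 0 -25.4 2 -23.6 -1;0 0 0 -25.4 2 -23.6 -1;0 0 0 -25.4 3 -23.6 -1;0 0 0 -25.4 3 -23.6 -1;0 0 0 -25.4 3 -23.6 -1;0 0 0 -25.4 3 -23.6 -1;0 0 0 -25.4 3 -23.6 -1;0 0 0 -25.4 3 -23.6 -1;0 0 0 -25.4 3 -23.6 -1;0 0 0 -25.4 3 -23.6 -1")

```text
time_s: 1.77
ee_pos: [0.4795, -0.2009, 0.1471]
eef_rot: [-1.569, 0.0, 1.193]
force: [0.1, 0.3, 0.4]
grip_width: 0.0006
```

Run:
```python
from h import *
o=get_obs();a=camera('wrist');cv2.imwrite('pics/w1.png',a[:,:,::-1])
print(o['time_s'],o['ee_pos'],o['eef_rot'],o['grip_width'],o['joint_vel'],o['force'],toolshift(o,np.array([.48,-.2005,.082])))
```

```text
1.7667 [ 0.47948628 -0.200892    0.14707103] [-1.56925653e+00  8.95096413e-05  1.19291120e+00] 0.0005970364423446054 [ 0.05928787 -0.06002035  0.06740129  0.00947629  0.00359377  0.04549064] [0.05420139 0.25603667 0.39585439] [ 0.0559706   6.50703941 -0.04330399]
```

View pics/w1.png

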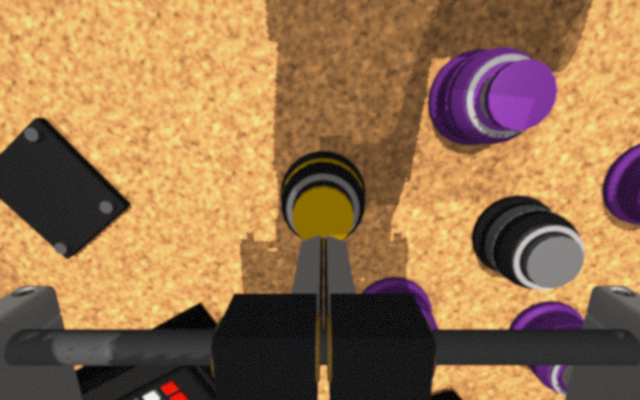

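The fingers are shut and centred over the yellow cap (top at about 322,212). I'll go down to just above it.

send_rows(series="0 0 0 0 2 0 -1;0 0 0 0 4 0 -1;0 0 0 0 5 0 -1;0 0 0 0 5 0 -1;0 0 0 0 5 0 -1;0 0 0 0 5 0 -1;0 0 0 0 5 0 -1;0 0 0 0 5 0 -1;0 0 0 0 5 0 -1;0 0 0 0 5 0 -1")

```text
time_s: 2.65
ee_pos: [0.4795, -0.1982, 0.0986]
eef_rot: [-1.571, 0.0, 1.196]
force: [0.2, 0.1, 0.2]
grip_width: 0.0005
```

send_rows(series="0 0 0 0 1 0 -1;0 0 0 0 1.6 0 -1;0 0 0 0 2.2 0 -1;0 0 0 0 2.7 0 -1;0 0 0 0 3.2 0 -1;0 0 0 0 3.5 0 -1;0 0 0 0 3.65 0 -1;0 0 0 0 3.7 0 -1;0 0 0 0 3.7 0 -1;0 0 0 0 3.7 0 -1")

```text
time_s: 3.48
ee_pos: [0.4794, -0.1982, 0.0617]
eef_rot: [-1.571, 0.0, 1.196]
force: [-3.8, 1.7, 10.8]
grip_width: 0.0004
```

The upward force is 10.8 N, more than the spring's 4.5 N, so the cap is on its stop. I'll lift off and check.

send_rows(series="0 0 0 0 -1 0 -1;0 0 0 0 -3 0 -1;0 0 0 0 -6 0 -1;0 0 0 0 -9 0 -1;0 0 0 0 -9 0 -1;0 0 0 0 -9 0 -1;0 0 0 0 -9 0 -1;0 0 0 0 -9 0 -1;0 0 0 0 -9 0 -1;0 0 0 0 -9 0 -1")

```text
time_s: 4.32
ee_pos: [0.4791, -0.198, 0.1504]
eef_rot: [-1.569, -0.0, 1.196]
force: [0.7, 0.6, 0.1]
grip_width: 0.0002
```

Run:
```python
from h import *
o=get_obs();a=camera('side');t=camera('top')
z=lambda i,r:cv2.resize(i[r[1]:r[3],r[0]:r[2]],(400,350),interpolation=2)
cv2.imwrite('pics/y1.png',np.hstack([z(a,(360,130,440,200)),z(t,(380,215,460,285))])[:,:,::-1])
print(o['ee_pos'],o['force'])
print('blue',toolshift(o,np.array([.4678,.2277,o['ee_pos'][2]])))
```

```text
[ 0.47906149 -0.19803698  0.15043558] [0.72044779 0.5774635  0.09480614]
blue [3.92062870e+01 3.13029712e-02 1.66329194e+01]
```

View pics/y1.png

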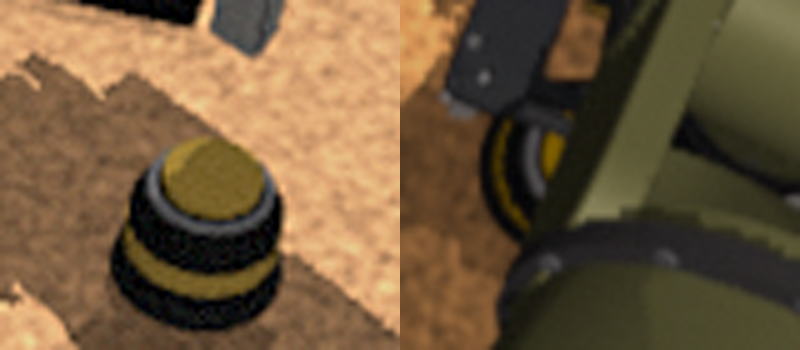

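In the side view, the yellow cap now sits low in its collar with no white stem showing, so it is latched shut. I'll go to blue.

send_rows(series="0 0 0 39.2 0 16.6 -1;0 0 0 39.2 0 16.6 -1;0 0 0 39.2 0 16.6 -1;0 0 0 39.2 0 16.6 -1;0 0 0 39.2 0 16.6 -1;0 0 0 39.2 0 16.6 -1;0 0 0 39.2 0 16.6 -1;0 0 0 39.2 0 16.6 -1;0 0 0 39.2 0 16.6 -1;0 0 0 39.2 0 16.6 -1")

```text
time_s: 5.25
ee_pos: [0.4681, 0.2205, 0.1513]
eef_rot: [-1.571, -0.0, 1.196]
force: [0.6, -0.5, -0.8]
grip_width: 0.0003
```

Run:
```python
from h import *
o=get_obs();print(o['time_s'],o['ee_pos'],toolshift(o,np.array([.4678,.2277,.15])))
```

```text
5.25 [0.46807221 0.22045316 0.15125308] [0.66443942 0.12530643 0.29056699]
```

send_rows(series="0 0 0 0 0 0 -1;0 0 0 0 2 0 -1;0 0 0 0 4 0 -1;0 0 0 0 5 0 -1;0 0 0 0 5 0 -1;0 0 0 0 5 0 -1;0 0 0 0 5 0 -1;0 0 0 0 5 0 -1;0 0 0 0 5 0 -1;0 0 0 0 5 0 -1")

```text
time_s: 6.08
ee_pos: [0.4689, 0.2184, 0.1018]
eef_rot: [-1.571, -0.001, 1.196]
force: [0.8, -0.4, -0.8]
grip_width: 0.0007
```

Run:
```python
from h import *
o=get_obs();a=camera('side');cv2.imwrite('pics/b0.png',cv2.resize(a[230:390,240:440],(600,480),interpolation=2)[:,:,::-1])
print(o['ee_pos'],toolshift(o,np.array([.4678,.2277,.0617])))
```

```text
[0.46887438 0.21835328 0.10184409] [0.82782469 4.0146499  0.44489331]
```

View pics/b0.png

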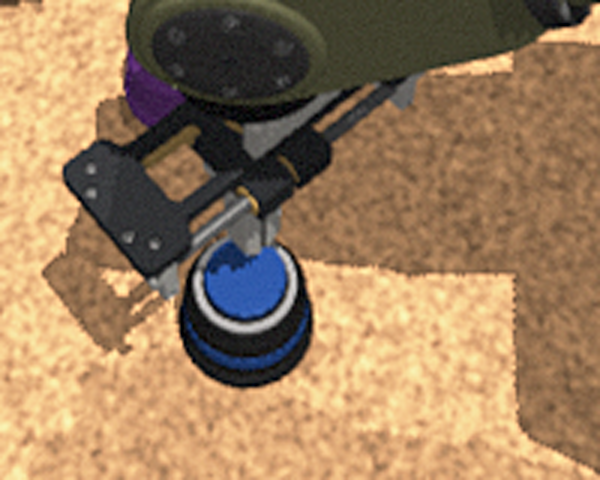

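The fingers are over the blue cap (still shut) but about 9 mm short. I'll correct sideways first, then press.

send_rows(series="0 0 0 0.8 0 0.4 -1;0 0 0 0.8 0.5 0.4 -1;0 0 0 0.8 1.5 0.4 -1;0 0 0 0.8 2.2 0.4 -1;0 0 0 0.8 2.9 0.4 -1;0 0 0 0.8 3.5 0.4 -1;0 0 0 0.8 3.8 0.4 -1;0 0 0 0.8 4 0.4 -1;0 0 0 0.8 4 0.4 -1;0 0 0 0.8 4 0.4 -1")

```text
time_s: 6.97
ee_pos: [0.4676, 0.2271, 0.0617]
eef_rot: [-1.57, 0.0, 1.196]
force: [-7.0, -1.8, 11.3]
grip_width: 0.0008
```

send_rows(series="0 0 0 0 -1 0 -1;0 0 0 0 -3 0 -1;0 0 0 0 -6 0 -1;0 0 0 0 -10 0 -1;0 0 0 0 -12 0 -1;0 0 0 0 -12 0 -1;0 0 0 0 -12 0 -1;0 0 0 0 -12 0 -1;0 0 0 0 -12 0 -1;0 0 0 0 -12 0 -1")

```text
time_s: 7.8
ee_pos: [0.4675, 0.2271, 0.1801]
eef_rot: [-1.569, 0.001, 1.196]
force: [0.0, -0.3, -0.6]
grip_width: 0.0002
```

Run:
```python
from h import *
o=get_obs();a=camera('side');cv2.imwrite('pics/end.png',cv2.resize(a[120:390,240:440],(444,600),interpolation=2)[:,:,::-1])
print(o['time_s'],o['ee_pos'],o['force'])
```

```text
7.8 [0.46745823 0.22706972 0.18011748] [ 0.00135329 -0.33265263 -0.57948781]
```

View pics/end.png

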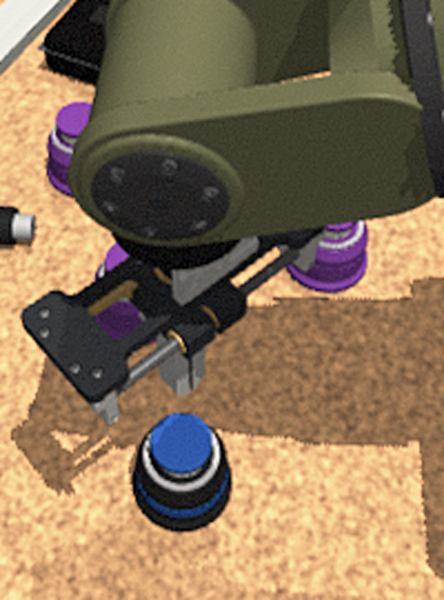

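Blue has come up: its cap stands above the collar at crop (182,443). Last, I'll check yellow and grey from above.

Run:
```python
from h import *
t=camera('top');cv2.imwrite('pics/end2.png',cv2.resize(t[160:290,180:460],(784,364),interpolation=2)[:,:,::-1])
for c,z in(('yellow',.069),):
    p,s=cap(t,c,ROI['top',c]);print(c,p,s,onz('top',p,z),onz('top',p,.082))
```

```text
yellow [418.94667816 246.13847733] (21.932336807250977, 22.84356689453125) [ 0.47869407 -0.20205445  0.069     ] [ 0.4774232  -0.19938686  0.082     ]
```

View pics/end2.png

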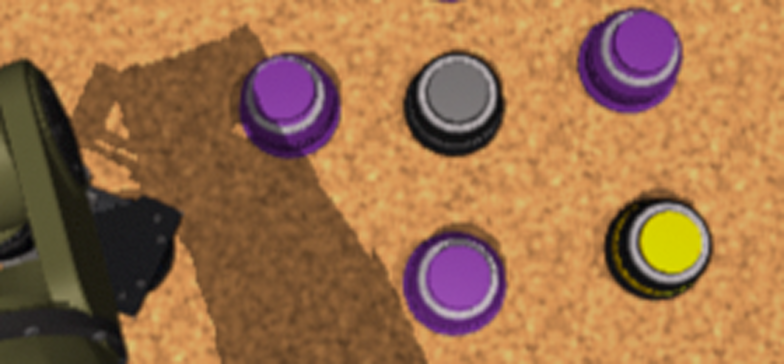

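Yellow is shut: its cap is centred in the collar and fits the 69 mm plane at the same x,y as before. Grey is shut and untouched.

```bash
python3 -c "
from station import *
print(hand_in())"
```

```text
the job is handed in; nothing more can be done
None
```

The job is done and handed in at about 8 s of the 38 s allowed. I pressed the yellow cap to its stop first, then the blue one, with the fingers shut; grey was left alone.

- **Yellow:** the force at the stop was 10.8 N. Afterwards the cap sat low in its collar in both the side and top views, and its top-view position fits the shut height of 69 mm, so it is latched shut.
- **Blue:** the force at the stop was 11.3 N. In the side view after release the cap stands up out of its collar, so it is open. I checked this by eye only; the arm hid it from the top camera.
- **Grey:** in the last top view it still looks shut.
- **Arm at hand-in:** the fingertips were about 10 cm above the open blue cap, touching nothing.

The top and side cameras disagreed by about 4 mm on where each cap was, so I used the average. The first approach to blue was about 9 mm short, and I corrected it before pressing. No check failed.

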